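Charged battery from dock to hair clipper

ROBOT

A 6-joint arm with a two-finger parallel gripper is mounted at the origin on the work surface. World frame = base frame: x ahead of the robot, y to its left, z up, the work surface at z = 0. Lengths are in m, angles in degrees, forces in N, time in s.
With the tool pointing down it reaches from about 0.225 to 0.725 m from the base axis. Payload 3.1 kg.
Tool frame: the origin (TCP) lies at the very end of the fingers, on their centre line; the grasp point (between the pads) lies 19 mm behind it (ctrl.grip_depth is the distance from the TCP to the grasp point, in m); z points along the fingers, y is the line along which they close (so a half turn about z gives the same grasp; the last joint's range is limited). The gripper opens to 85 mm and grips with 20 to 120 N. Pads are 22 mm wide; open, the fingers measure 114 mm over their backs; the gripper's body (76 mm by 85 mm) begins 54 mm behind the grasp point. The pads swing forward as they close: fully open they stand 13 mm farther back than shut.
Start: joints at [66.073, 2.75, 5.684, 92.934, 0, 82.678], TCP at [0.15, 0.503, 0.231] pointing down, gripper open.
Joint ranges: [-166.93, 166.93], [-56.73, 111.36], [-69.38, 81.34], [-121.58, 131.49], [-85.45, 84.26], [-180, 180]. Speed limits (degrees/s): [159.86, 159.86, 180, 180, 180, 180].

INTERFACE

Orientations are given as [roll, pitch, yaw] about the fixed x, y, z axes, in that order (R = Rz(yaw) Ry(pitch) Rx(roll)).
In Python, from rig import monitor, cams, finish_job, spotter, ctrl gives the robot as it stands. The module is installed in compiled form; this text tells all that it offers.
- The arm moves only by the tool step_arm, never from a script. Its argument "increments" is one flat list of numbers, 4 for each row, row after row: the shift along the tool's x, y, z in mm, then the turn about the tool's z in rad. In form: [dx, dy, dz, turn, dx, dy, dz, turn, ...]. A call has 1 to 12 rows; each row shifts and turns the commanded pose from where the row before left it, along the tool's axes as they then stand; what a row does not reach is not made up. A row lasts 1/10 s, in which the tool goes at most 50 mm and 8.59 degrees, less where a joint would pass 70% of its speed; a pose out of reach is approached as far as the arm can. A call is refused whole if a number of a shift passes 50 or a number of a turn 0.15, either way. A call with a gripper value outside its range is refused whole. "hand" is the opening, from -1 (shut) to 1 (fully open), set as the call begins (left out, the last holds). The fingers move at their own pace and stop on an object; the grip force is fixed at half the most. Time passes only in rows, so rows that do not move let the fingers close. It gives the time, the measured TCP pose, the force, the opening and the grip force at its end, in the units of the state.
- monitor.get_state(): the state, without advancing time (a new reading comes with each control period).
- cams.snapshot(name): name is "scene" or "side" or "wrist"; returns the picture (400x640x3 uint8, red, green, blue); there is no depth.
- cams.camera_model(name): a dict with "fx", "fy", "cx", "cy" (pixels), "R" (3x3) and "t" (3): a world point X has camera coordinates R X + t. Camera axes: x right, y down, z forward; pixel columns grow to the right and rows downward; lengths in m; the calibration is good to about 2 mm. The wrist camera is an equidistant fisheye: a pixel r from the principal point sees the ray r / f radians off the axis. A picture is of the moment at which its call begins: read the wrist's pose just before it. camera_model takes no time and is no camera call; for the wrist camera it gives the pose at the moment of the call.
- finish_job(): hands the job in; it is judged then, once.
Trained networks look in the newest picture that a camera, given by its name, has taken for a name from the list of things; names that differ only in an ending like _2 or _b are one class to them, and where a whole thing is asked for, a point or a joint stands for the part that bears it (a point fixed in the world has none). Each returns a list of dicts, best first, with "score" (0 to 1); they miss things now and then, are a little off and sometimes report something else, mostly with a low value. They report only what shows in the picture. A call takes as long as a camera call. They do not tell look-alikes from the thing itself.
- spotter.outline_of(camera, name): "mask" (400x640 bool, what is visible of it) and "position" ([column, row] in pixels, amid what is visible of it).
The state is a dict: "time_s": time; "joint_pos": joint angles; "qd": joint speeds; "effort": joint torques, N m; "eef_pos": TCP position; "orientation": TCP orientation; "contact_force": force on the tool from outside, world axes, zero at the start; "ft_torque": the same for the moment, N m; "width": opening from 0.0 (shut) to 1.0 (fully open); "grasp_force": force on a finger pad.
Only numpy, scipy, OpenCV 4.12 (cv2) and the standard library are available. Lean on these libraries where they do the work, as an engineer would, in place of code of your own. Each camera call takes 0.05 s, during which the arm holds its last target. There are 200 camera calls.

TASK

The hair clipper's battery is charged. Press the orange catch button on the white charging dock so the battery springs loose, slide it back along the rail and lift it out, then set it on the open end of the blue hair clipper's rail and slide it in, gently and without ramming it against the stop, until the clipper's catch clicks up behind it and holds it. Let go, and leave everything else on the dresser where it is.

Things in the scene. Friction and masses are not known exactly. Their poses are not given: they have to be found in the camera images.
- charger: White charging dock fixed to the dresser, grey rail on top, holding the battery at the start. Origin: table level, under the rail's centre line; +x along the rail in the sliding-in direction, from the open run-in to the orange button; +z up. Base 66 mm wide, x = -72 to +108 mm; rail floor 14 mm above the table. Clipper and dock have the same rail.
- clipper: Blue hair clipper fixed in its stand, black rail on top, empty at the start. Same frame, base and rail as the dock; steel blade beyond the button up to x = +170 mm, 26 mm high. The clipper's seat is adjustable: its tooth, spring plate, end stop and button sit together anywhere up to 10 mm nearer or deeper along x than stated, not measured, so feel for the end.
- charger_runin (a point): Point on the dock's rail floor, x = -52 mm: middle of the open run-in (bare floor, x = -72 to -31 mm), where a battery can be set down or lifted off. The battery can be lifted only when its front edge (20 mm before its centre) is back behind the funnel, x = -31 to -16 mm.
- clipper_runin (a point): Point on the clipper's rail floor, x = -52 mm: middle of its open run-in (bare floor, x = -72 to -31 mm). Set the battery down here (centre between x = -55 and -51), then slide it along +x through the funnel (x = -31 to -16 mm, narrowing from about 55 to 43 mm).
- clipper_mouth (a point): Point on the floor, x = -16 mm, where funnel ends and rail begins (to x = +42). Rail: side walls 43 mm apart inside (foot 40 mm), lips 33 mm apart inside, lips' underside 9 mm and tops 12 mm above the floor. Orange spring tooth in the floor, 4.5 mm tall, 16 mm wide: ramp from x = -13 to -3 mm, upright face at x = 0 towards the button. The dock's rail is the same.
- clipper_home (a point): Point on the floor at x = +20 mm, nominal place of the battery's centre when home (truly x = +10 to +30). Brass spring plate behind it pushes the battery back: 5 N when home, 3 N when 14 mm out, then nothing. Rigid end stop 2.5 mm deeper than home. Sliding takes a few N on the ramp and on the plate; after the click the push rises steeply at the stop. Over 30 N on the clipper is ramming.
- charger_home (a point): Point on the dock's floor at x = +20 mm, where the battery's centre is at the start, its back edge held by the tooth. When the button is pressed the spring plate pushes the battery about 8 to 14 mm back, where it stays loose above the tooth. A battery let go in the clipper before the click is pushed back likewise.
- charger_button (a point): Centre of the top of the dock's orange button: 30 x 32 mm pad at x = +77 mm, 36 mm above the table (surroundings 26 mm). Goes straight down 7 mm, 3 N rising to 5 N (1 or 2 N more at first, while the battery leans on the tooth); battery freed after about 5 mm; rigid stop at 7 mm. Press gently.
- battery: Battery, about 140 g: black foot 40 x 40 x 7 mm that runs under the rail's lips, on it a grey block 36 (x) x 28 (y) mm with a yellow band, 46 mm high in all. Origin: centre of the foot's underside; axes as the dock's at the start. Grasp from above across the block's y (28 mm), fingertips at least 15 mm above the foot's underside to pass over the lips. Half turned about z it fits as well.
- clipper_catch (a joint): How far the clipper's tooth and button are pushed down: 0 up, 0.007 fully down (m). About 0.0025 to 0.0045 while the battery's foot lies over the tooth; back to 0 when it has clicked up behind the battery, and 0 before the battery reaches it.
- charger_catch (a joint): How far the dock's button and tooth are pressed down: 0 up, 0.007 fully down (m).
- timer: Bystander: round white dial timer, 76 mm across, 61 mm high, with a red knob bar. Origin: centre of underside.
- owl: Bystander: white ceramic owl figurine, 64 mm across, 102 mm high. Origin: centre of underside.
- tumbler: Bystander: clear glass tumbler, 72 mm across, 95 mm high, empty. Origin: centre of underside.
- hair_tie_holder: Bystander: orange silicone hair tie holder, a post on a 68 mm disc, 84 mm high. Origin: centre of underside.
- tweezers_case: Bystander: stainless steel tweezers case, 100 x 28 x 14 mm, lying between dock and clipper. Origin: centre of underside.
- comb: Bystander: black comb, 150 x 33 x 5 mm, lying flat. Origin: near the middle of its underside.
- guard_tray: Bystander: small open wooden tray, 120 x 90 x 30 mm, empty. Origin: centre of underside.
Not all that is in view belongs to the job. Leave any purple or turquoise look-alike of the battery alone.

How it is judged (in metres and radians):
On the way, in this order (a step that is already met when the one before it is completed fails the run):
1. the dock's catch button is pressed down (at least 4.2 mm) (value of joint charger_catch above 0.0042 m), for 0.1 s.
2. the battery is off the dock's rail (lifted clear of it, or more than 120 mm from the dock's origin) ((z of battery in the frame of charger above 0.04 m or horizontal distance between battery and charger above 0.12 m)), for 0.1 s.
At the end, for the whole second after the job is handed in: The battery sits under the lips of the clipper's rail, upright (within 0.1 rad) and at rest, pushed in past the catch (its centre at least 8.5 mm along the rail) with the clipper's catch tooth up behind it (within 1.2 mm of fully up), the dock's button back up, the battery let go (x of battery in the frame of clipper between 0.0085 and 0.036 m and y of battery in the frame of clipper between -0.003 and 0.003 m and z of battery in the frame of clipper between 0.011 and 0.018 m and angle between battery's own z axis and vertical below 0.1 rad and value of joint each of clipper_catch, charger_catch below 0.0012 m and linear speed of battery below 0.02 m/s); the robot touches nothing.
It fails at once if while sliding in (battery centre past 40 mm before the clipper's origin) the battery is rammed or wedged in the clipper with more than 30 N (x of battery in the frame of clipper between -0.04 and 0.04 m and contact force between battery and clipper above 30 N).
It fails at once if the battery is wrenched against the dock with more than 40 N (contact force between battery and charger above 40 N).
It fails at once if the dock is pressed with more than 40 N (contact force between the fingers and charger above 40 N).
It fails at once if a bystander (timer, owl, tumbler, hair tie holder, tweezers case, comb or tray) is moved by more than 25 mm (distance of any of timer, owl, tumbler, hair_tie_holder, tweezers_case, comb, guard_tray from where it was at the start of the episode above 0.025 m).
It also fails if it takes over 72 s, if anything falls off the work surface, if the arm or the gripper's body presses on something with over 40 N, if the wrist force passes 120 N, or if a joint passes its speed limit or range.

## Working session

There is one attempt and no reset: what is moved stays moved. The work goes in short steps, Python scripts to look and compute and a tool call to move; the robot and the scene stay as the last step left them, time stands still between calls to the robot, and variables do not carry over. Pictures are saved under pics/ and viewed, at most 10 in all, crops included, and the job is handed in when it is done.

Besides the shell and the picture viewer there is one more tool, called after "Request:" as name(argument=value, ...), one argument or row to a line, values as JSON. step_arm: Moves the arm, as the interface text tells. Its arguments: {"type":"object","properties":{"increments":{"type":"array"},"hand":{"type":"number"}},"required":["increments"]}

```bash
mkdir -p pics; cat > h.py <<'E'
import numpy as np, cv2
from rig import monitor, cams, finish_job, spotter, ctrl
def snap(n,f=None):
    im=cams.snapshot(n)
    if f: cv2.imwrite('pics/'+f,im[:,:,::-1])
    return im
def ray(m,u,v,fish=False):
    R=np.array(m['R']);t=np.array(m['t'])
    x=(u-m['cx'])/m['fx'];y=(v-m['cy'])/m['fy']
    if fish:
        r=np.hypot(x,y);s=np.sin(r)/r if r>1e-9 else 1
        d=np.array([x*s,y*s,np.cos(r)])
    else: d=np.array([x,y,1.])
    return -R.T@t, R.T@d
def onz(m,u,v,z,fish=False):
    c,d=ray(m,u,v,fish); return c+d*(z-c[2])/d[2]
def proj(m,X,fish=False):
    p=np.array(m['R'])@np.array(X)+np.array(m['t'])
    if fish:
        r=np.hypot(p[0],p[1]);th=np.arctan2(r,p[2]);k=th/r if r>1e-12 else 0
        return np.array([m['cx']+m['fx']*p[0]*k,m['cy']+m['fy']*p[1]*k])
    return np.array([m['cx']+m['fx']*p[0]/p[2],m['cy']+m['fy']*p[1]/p[2]])
E
python3 - <<'E'
from h import *
s=monitor.get_state();print(s['time_s'],s['eef_pos'],s['orientation'],s['width'],s['contact_force'])
ims=[]
for n in ['scene','side','wrist']:
    ims.append(snap(n,n+'0.png'));m=cams.camera_model(n)
    print(n,{k:np.round(v,3).tolist() for k,v in m.items()})
    for o in ['charger','clipper','battery','charger_button','timer','owl','tumbler','hair_tie_holder','tweezers_case','comb','guard_tray']:
        for d in spotter.outline_of(n,o)[:2]:
            print(n,o,round(d['score'],2),np.round(d['position']).tolist(),np.round(onz(m,*d['position'],.02,n=='wrist'),3).tolist(),int(d['mask'].sum()))
E
```

```text
0.0 [0.14977733 0.50253484 0.23010273] [-1.79864027e+02 -1.73845703e-02  1.63395103e+02] 0.9975491876759457 [ 0.32699939  0.60130649 -1.13026353]
scene {'fx': 366.481, 'fy': 366.481, 'cx': 314.337, 'cy': 203.774, 'R': [[-0.293, 0.956, -0.005], [0.796, 0.241, -0.555], [-0.529, -0.166, -0.832]], 't': [0.164, -0.423, 1.589]}
scene charger 0.85 [352.0, 218.0] [0.564, 0.135, 0.02] 772
scene clipper 0.86 [254.0, 191.0] [0.556, -0.229, 0.02] 1048
scene battery 0.65 [348.0, 169.0] [0.362, 0.071, 0.02] 135
scene battery 0.59 [346.0, 223.0] [0.59, 0.123, 0.02] 96
scene charger_button 0.64 [347.0, 223.0] [0.589, 0.123, 0.02] 76
scene timer 0.61 [309.0, 263.0] [0.767, 0.047, 0.02] 448
scene owl 0.64 [262.0, 251.0] [0.771, -0.113, 0.02] 393
scene tumbler 0.78 [197.0, 203.0] [0.664, -0.399, 0.02] 568
scene tumbler 0.21 [351.0, 219.0] [0.57, 0.134, 0.02] 825
scene hair_tie_holder 0.92 [423.0, 270.0] [0.686, 0.395, 0.02] 377
scene hair_tie_holder 0.26 [256.0, 189.0] [0.545, -0.226, 0.02] 956
scene tweezers_case 0.65 [320.0, 180.0] [0.442, -0.014, 0.02] 114
scene comb 0.82 [206.0, 168.0] [0.511, -0.4
[... 812 characters left out ...]
.0, 119.0] [0.697, -0.422, 0.02] 628
side hair_tie_holder 0.66 [212.0, 319.0] [0.684, 0.397, 0.02] 797
side tweezers_case 0.73 [373.0, 228.0] [0.424, -0.0, 0.02] 383
side tweezers_case 0.69 [303.0, 382.0] [0.435, 0.451, 0.02] 2359
side guard_tray 0.63 [304.0, 383.0] [0.433, 0.453, 0.02] 2332
wrist {'fx': 309.707, 'fy': 309.707, 'cx': 324.651, 'cy': 199.615, 'R': [[0.285, 0.959, 0.0], [0.915, -0.272, 0.299], [0.287, -0.085, -0.954]], 't': [-0.526, -0.041, 0.381]}
wrist charger 0.7 [186.0, 379.0] [0.453, 0.14, 0.02] 444
wrist clipper 0.55 [79.0, 371.0] [0.432, -0.203, 0.02] 39
wrist comb 0.47 [50.0, 378.0] [0.474, -0.418, 0.02] 153
wrist guard_tray 0.83 [343.0, 328.0] [0.383, 0.462, 0.02] 1646
```

```bash
python3 - <<'E'
import cv2,numpy as np
a=cv2.imread('pics/side0.png')[130:310,200:440];b=cv2.imread('pics/scene0.png')[140:270,200:400]
a=cv2.resize(a,(800,600),interpolation=cv2.INTER_CUBIC);b=cv2.resize(b,(800,520),interpolation=cv2.INTER_CUBIC)
cv2.imwrite('pics/a.png',a);cv2.imwrite('pics/b.png',b)
E
```

```text
(no output)
```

View pics/a.png

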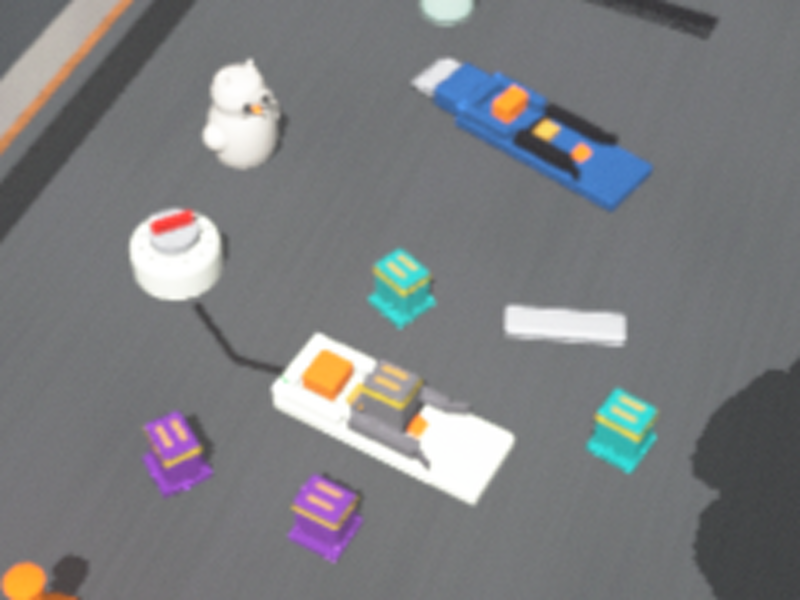

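View pics/b.png

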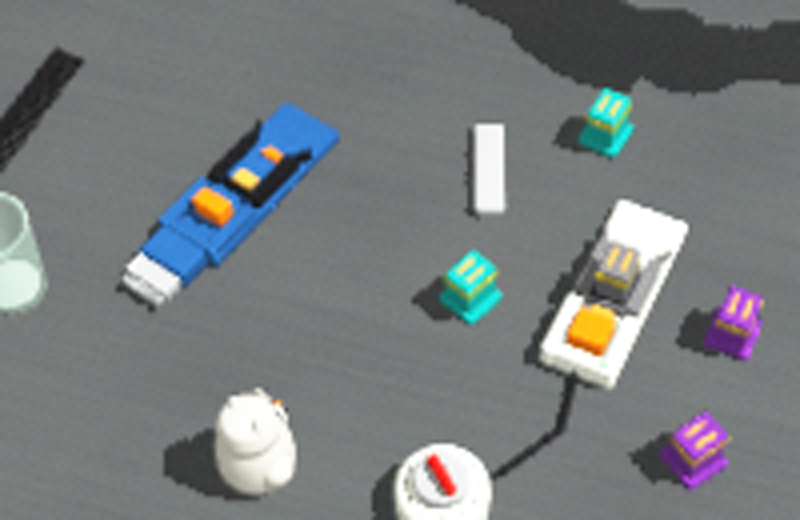

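The views show the grey battery in the white dock (side crop 394,390), turquoise and purple decoys around it, and the blue clipper with its empty rail (side crop 545,130). The open ends of both face the robot.

```bash
python3 - <<'E'
from h import *
ms=cams.camera_model('side');mc=cams.camera_model('scene')
for n,bs,es,bc,ec in [('dock',(298.7,241.3),(350,270),(348.3,221.5),(364,194)),('clip',(353.6,160),(389.9,186.4),(253,191),(278.8,169.5))]:
    B=[onz(ms,*bs,.036),onz(mc,*bc,.036)];E=[onz(ms,*es,.014),onz(mc,*ec,.014)]
    for b,e in zip(B,E):
        d=b-e;print(n,np.round(b,3),np.round(e,3),'len(.149)',np.hypot(*d[:2]),'yaw',np.degrees(np.arctan2(d[1],d[0])))
m=cams.camera_model('wrist');c=-np.array(m['R']).T@np.array(m['t'])
print(c)
E
```

```text
dock [0.586 0.13  0.036] [0.438 0.149 0.014] len(.149) 0.14928680462047894 yaw -7.451321116859603
dock [0.592 0.129 0.036] [0.451 0.153 0.014] len(.149) 0.14305533161949255 yaw -9.728713523487501
clip [ 0.556 -0.225  0.036] [ 0.425 -0.178  0.014] len(.149) 0.13954834992142318 yaw -19.714509707712956
clip [ 0.568 -0.224  0.036] [ 0.433 -0.178  0.014] len(.149) 0.141923520392186 yaw -18.87398555033767
[0.07751569 0.52498728 0.37546788]
```

Request:
step_arm(
  increments=[-40,-22.5,-2,0,-40,-22.5,-2,0,-40,-22.5,-2,0,-40,-22.5,-2,0,-40,-22.5,-2,0,-40,-22.5,-2,0,-40,-22.5,-2,0,-40,-22.5,-2,0,-40,-22.5,-2,0,-40,-22.5,-2,0,-40,-22.5,-2,0,0,0,0,-0.141],
)

```text
time_s: 3.0
eef_pos: [0.5043, 0.1359, 0.2525]
orientation: [-179.9, 0.1, 171.3]
contact_force: [-1.1, 0.4, -0.1]
width: 1.0
grasp_force: 0.0
```

Request:
step_arm(
  increments=[0,0,0,0,0,0,0,0,0,0,0,0],
)

```text
time_s: 3.3
eef_pos: [0.5005, 0.141, 0.2535]
orientation: [180.0, 0.0, 171.4]
contact_force: [-0.9, 0.8, -0.2]
width: 0.997
grasp_force: 0.0
```

```bash
python3 - <<'E'
from h import *
import pickle
s=monitor.get_state();print(s['time_s'],s['eef_pos'],s['orientation'])
m=cams.camera_model('wrist');im=snap('wrist','w1.png');pickle.dump((m,s),open('w1.pkl','wb'))
cv2.imwrite('pics/w1b.png',cv2.resize(im[:,:,::-1],(800,500),interpolation=cv2.INTER_CUBIC))
E
```

```text
3.3 [0.50045466 0.14095032 0.25351028] [1.79985812e+02 6.96135355e-03 1.71449584e+02]
```

View pics/w1b.png

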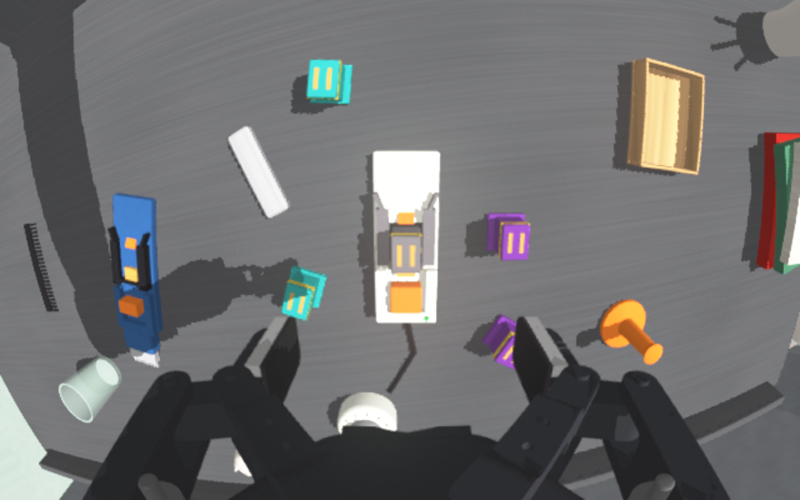

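The wrist view shows the dock straight below (view px 405,240), with its battery and orange button at (406,297). The clipper is at the left (135,270), and the decoys sit beside the dock. Next I fit the dock pose.

```bash
cat > fit.py <<'E'
from h import *
from scipy.optimize import minimize
def comp(mask,near):
    n,l,st,c=cv2.connectedComponentsWithStats(mask.astype(np.uint8))
    i=min([k for k in range(1,n) if st[k,4]>25],key=lambda k:np.hypot(*(c[k]-near)))
    return l==i,c[i],st[i,4]
def W(p,X):
    c,s=np.cos(p[2]),np.sin(p[2]);X=np.array(X,float)
    return np.stack([p[0]+c*X[:,0]-s*X[:,1],p[1]+s*X[:,0]+c*X[:,1],X[:,2]],1)
S=8
def hullpix(m,p,X,fish=True):
    q=np.array([proj(m,x,fish) for x in W(p,X)])
    return cv2.convexHull((q*S).astype(np.float32))
def fithull(m,pts,X,p0,fish=True):
    H=cv2.convexHull((pts*S).astype(np.float32))
    A=cv2.contourArea(H)
    def f(p):
        h=hullpix(m,p*np.array([1,1,1]),X,fish);i=cv2.intersectConvexConvex(H,h)[0]
        return 1-i/(A+cv2.contourArea(h)-i)
    sim=np.array([p0]+[np.array(p0)+d for d in np.diag([.008,.008,.08])])
    r=minimize(f,p0,method='Nelder-Mead',options=dict(initial_simplex=sim,xatol=1e-5,fatol=1e-6,maxiter=400))
    return r.x,r.fun
xs=np.linspace(-.072,.108,7)
DOCK=[(x,y,z) for x in xs for y in(-.033,.033) for z in (0,.014 if x<.04 else .026)]
E
python3 - <<'E'
from fit import *
import pickle
m,s=pickle.load(open('w1.pkl','rb'));im=cv2.imread('pics/w1.png')
hsv=cv2.cvtColor(im,cv2.COLOR_BGR2HSV);h,sa,v=cv2.split(hsv)
white=(sa<40)&(v>200)
M,c,a=comp(white,(325,140));ys,xs_=np.nonzero(M)
# button etc lies inside hull
pts=np.stack([xs_,ys],1).astype(float)
for d in [(0,0)]:
    p,f=fithull(m,pts,DOCK,[.51,.14,np.radians(-8.5)])
    print('dock',np.round(p[:2],4),np.degrees(p[2]),f,a)
org=(sa>150)&(h>8)&(h<20)&(v>150)
for nm,near,X in [('btn',(325,238),(.077,0,.036)),('tooth',(324,174),(-.005,0,.016))]:
    M,c,a=comp(org,near);w=onz(m,*c,X[2],True);print(nm,c,a,np.round(w,4),'model',np.round(W(p,[X])[0],4),proj(m,W(p,[X])[0],True))
q=hullpix(m,p,DOCK)/S
cv2.polylines(im,[np.round(q*16).astype(np.int32)],True,(0,0,255),1,cv2.LINE_AA,4)
blue=(h>100)&(h<118)&(sa>140)&(v>80)
M,c,a=comp(blue,(108,205));ys,xs_=np.nonzero(M);pc,f=fithull(m,np.stack([xs_,ys],1).astype(float),DOCK,[.49,-.2,np.radians(-19)])
print('clip',np.round(pc[:2],4),np.degrees(pc[2]),f,a)
for nm,near,X in [('btn',(105,245),(.077,0,.036)),('tooth',(104,195),(-.005,0,.016))]:
    M,c,a=comp(org,near);w=onz(m,*c,X[2],True);print(nm,c,a,np.round(w,4),'model',np.round(W(pc,[X])[0],4))
E
```

```text
dock [0.5165 0.14  ] -8.460977378539525 0.6389953796366633 2424
btn [324.24150268 237.45617174] 559 [0.5879 0.1278 0.036 ] model [0.5926 0.1287 0.036 ] [325.47952516 240.66086391]
tooth [324.16831683 175.14851485] 101 [0.5119 0.1391 0.016 ] model [0.5115 0.1408 0.016 ] [325.45736042 174.66847817]
clip [ 0.4999 -0.2114] -17.543646992674937 0.15996501402487595 2757
btn [104.63786008 244.49382716] 243 [ 0.56   -0.2195  0.036 ] model [ 0.5733 -0.2346  0.036 ]
tooth [104.63786008 244.49382716] 243 [ 0.5674 -0.2401  0.016 ] model [ 0.4951 -0.2099  0.016 ]
```

```bash
python3 - <<'E'
from fit import *
import pickle
m,s=pickle.load(open('w1.pkl','rb'));im=cv2.imread('pics/w1.png')
hsv=cv2.cvtColor(im,cv2.COLOR_BGR2HSV);h,sa,v=cv2.split(hsv)
white=(sa<45)&(v>170)
box=np.zeros_like(white);box[115:265,290:360]=1
n,l,st,c=cv2.connectedComponentsWithStats((white&box).astype(np.uint8))
M=np.isin(l,[k for k in range(1,n) if st[k,4]>60]);ys,xs_=np.nonzero(M);print([st[k].tolist() for k in range(1,n) if st[k,4]>60])
p,f=fithull(m,np.stack([xs_,ys],1).astype(float),DOCK,[.512,.14,np.radians(-8.5)])
print('dock',np.round(p[:2],4),np.degrees(p[2]),f)
def poly(X,col):
    q=hullpix(m,p,X)/S;cv2.polylines(im,[np.round(q*16).astype(np.int32)],True,col,1,cv2.LINE_AA,4)
poly(DOCK,(0,0,255))
poly([(x,y,.036) for x in(.062,.092) for y in (-.016,.016)],(255,0,0))
poly([(x,y,.060) for x in(.002,.038) for y in (-.014,.014)],(255,0,255))
poly([(x,y,.026) for x in(-.016,.042) for y in (-.0165,.0165)],(0,255,0))
cv2.imwrite('pics/f1.png',cv2.resize(im[105:275,265:385],(480,680)[:2],interpolation=cv2.INTER_CUBIC)[:600])
E
```

```text
[[298, 120, 54, 139, 5195]]
dock [0.515  0.1392] -8.442533062971265 0.016672987157017927
```

View pics/f1.png

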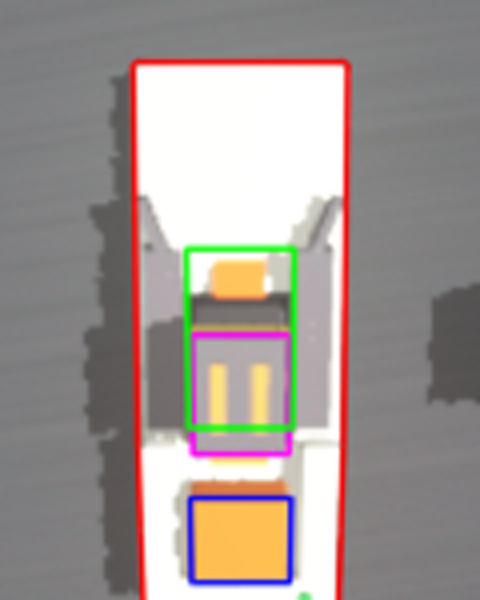

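Request:
step_arm(
  increments=[-30,0,0,0,-30,0,30,0,-31,0,30,0,0,0,40,0,0,0,40,0,0,0,35,0,0,0,20,0,0,0,0,0,0,0,0,0],
  hand=-1,
)

```text
time_s: 4.25
eef_pos: [0.5906, 0.1274, 0.0587]
orientation: [-180.0, -0.0, 171.5]
contact_force: [-0.2, 1.3, 1.1]
width: 0.003
grasp_force: 0.0
```

Request:
step_arm(
  increments=[0,0,19,0,0,0,2,0,0,0,2,0,0,0,2,0,0,0,0,0,0,0,0,0],
)

```text
time_s: 4.85
eef_pos: [0.5921, 0.127, 0.0351]
orientation: [179.9, 0.2, 171.5]
contact_force: [-1.0, 1.0, 4.3]
width: 0.0
grasp_force: 1.9
```

Request:
step_arm(
  increments=[0,0,2,0,0,0,1,0,0,0,1,0,0,0,1,0,0,0,0,0,0,0,0,0],
)

```text
time_s: 5.45
eef_pos: [0.5921, 0.1269, 0.029]
orientation: [180.0, 0.1, 171.5]
contact_force: [2.5, 1.7, 5.1]
width: -0.003
grasp_force: 2.6
```

Request:
step_arm(
  increments=[0,0,0.5,0,0,0,0.5,0,0,0,0,0],
)

```text
time_s: 5.75
eef_pos: [0.5921, 0.1269, 0.0289]
orientation: [180.0, 0.1, 171.5]
contact_force: [0.0, 0.7, 8.6]
width: 0.0
grasp_force: 4.2
```

```bash
python3 - <<'E'
from h import *
snap('side','s2.png');a=cv2.imread('pics/side0.png');b=cv2.imread('pics/s2.png')
c=np.hstack([x[215:290,270:370] for x in(a,b)]);cv2.imwrite('pics/s2c.png',cv2.resize(c,(800,300),interpolation=cv2.INTER_CUBIC))
E
```

```text
(no output)
```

View pics/s2c.png

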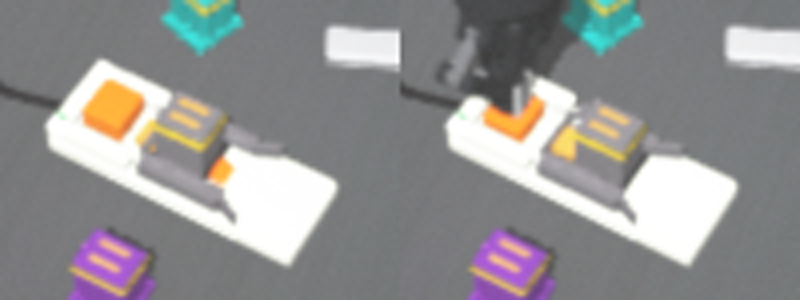

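The right half shows the battery has sprung back and is loose over the tooth (crop 610,145). The button is held at its stop (515,115).

Request:
step_arm(
  increments=[0,0,-5,0,0,0,-40,0,0,0,-40,0,20,0,-30,0,30,0,-5,0,18,0,0,0,0,0,0,0,0,0,0,0,0,0,0,0],
  hand=0.5,
)

```text
time_s: 6.7
eef_pos: [0.5237, 0.1364, 0.1461]
orientation: [-180.0, -0.1, 171.5]
contact_force: [-1.1, -0.6, -0.7]
width: 0.748
grasp_force: 0.0
```

```bash
cat > w2.py <<'E'
from fit import *
import pickle,sys
n=sys.argv[1]
s=monitor.get_state();m=cams.camera_model('wrist');im=snap('wrist',n+'.png');pickle.dump((m,s),open(n+'.pkl','wb'))
print(s['time_s'],s['eef_pos'],s['orientation'],s['width'],s['contact_force'])
E
python3 w2.py w2; python3 - <<'E'
from fit import *
import pickle
m,s=pickle.load(open('w2.pkl','rb'));im=cv2.imread('pics/w2.png')
p=[.5145,.139,np.radians(-8.45)]
def poly(X,col):
    q=hullpix(m,p,X)/S;cv2.polylines(im,[np.round(q*16).astype(np.int32)],True,col,1,cv2.LINE_AA,4)
poly(DOCK,(0,0,255))
poly([(x,y,.036) for x in(.062,.092) for y in (-.016,.016)],(255,0,0))
poly([(x,y,.060) for x in(-.009,.027) for y in (-.014,.014)],(255,0,255))
poly([(x,y,.026) for x in(-.016,.042) for y in (-.0165,.0165)],(0,255,0))
cv2.imwrite('pics/f2.png',cv2.resize(im[60:310,210:440],(552,600),interpolation=cv2.INTER_CUBIC))
E
```

```text
6.7 [0.52372913 0.13641938 0.14607963] [-1.79954821e+02 -9.12069769e-02  1.71453310e+02] 0.7482483109718175 [-1.08292502 -0.56681132 -0.68155417]
```

View pics/f2.png

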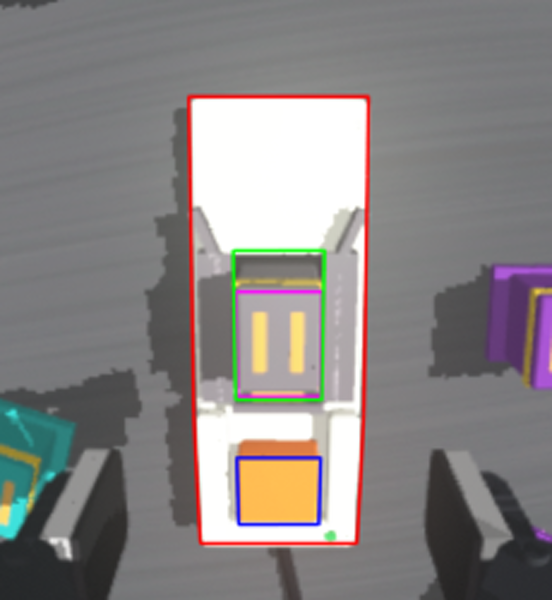

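The overlay fits: the battery is at dock x ≈ +9 mm (crop 279,345). Descending to grasp it.

Request:
step_arm(
  increments=[0,1.2,25,0,0,0,30,0,0,0,30,0,0,0,20,0,0,0,10,0,0,0,0,0,0,0,0,0],
  hand=0.2,
)

```text
time_s: 7.45
eef_pos: [0.5247, 0.1379, 0.033]
orientation: [180.0, 0.1, 171.5]
contact_force: [-0.1, 0.2, -0.3]
width: 0.598
grasp_force: 0.0
```

Request:
step_arm(
  increments=[0,0,1,0,0,0,0,0,0,0,0,0,0,0,0,0,0,0,0,0,0,0,0,0],
  hand=-1,
)

```text
time_s: 8.05
eef_pos: [0.5244, 0.138, 0.0318]
orientation: [180.0, 0.1, 171.5]
contact_force: [0.5, -0.4, 1.9]
width: 0.319
grasp_force: 59.5
```

Request:
step_arm(
  increments=[4,0,0,0,8,0,0,0,10,0,0,0,10,0,0,0],
)

```text
time_s: 8.45
eef_pos: [0.4908, 0.1429, 0.0312]
orientation: [-180.0, -0.1, 171.5]
contact_force: [-1.0, -0.1, 3.2]
width: 0.314
grasp_force: 59.8
```

Request:
step_arm(
  increments=[10,0,0,0,10,0,0,0,10,0,0,0,3,0,0,0,0,0,0,0,0,0,0,0],
)

```text
time_s: 9.05
eef_pos: [0.4592, 0.1477, 0.0312]
orientation: [180.0, -0.0, 171.5]
contact_force: [-0.6, 0.2, 3.1]
width: 0.315
grasp_force: 60.0
```

Request:
step_arm(
  increments=[0,0,-5,0,0,0,-15,0,0,0,-30,0,0,0,-45,0,0,0,-45,0,0,0,-40,0,0,0,-40,0,0,0,0,0],
)

```text
time_s: 9.85
eef_pos: [0.4627, 0.1479, 0.2577]
orientation: [179.8, 0.6, 171.5]
contact_force: [0.5, -0.0, -0.9]
width: 0.313
grasp_force: 59.4
```

Request:
step_arm(
  increments=[-11.5,-42.3,0,0,-11.5,-42.3,0,0,-11.5,-42.3,0,0,-11.5,-42.3,0,0,-11.5,-42.3,0,0,-11.5,-42.3,0,0,-11.5,-42.3,0,0,-11.5,-42.3,0,0,0,0,0,0.0915,0,0,0,0.0915,0,0,0,0,0,0,0,0],
)

```text
time_s: 11.05
eef_pos: [0.5001, -0.2006, 0.25]
orientation: [180.0, -0.1, 161.1]
contact_force: [0.2, -0.3, -1.9]
width: 0.316
grasp_force: 59.8
```

```bash
python3 w2.py w3; python3 - <<'E'
from fit import *
import pickle
m,s=pickle.load(open('w3.pkl','rb'));im=cv2.imread('pics/w3.png')
h,sa,v=cv2.split(cv2.cvtColor(im,cv2.COLOR_BGR2HSV))
blue=(h>100)&(h<120)&(sa>140)&(v>60)
p0=[.49,-.1945,np.radians(-19)];near=proj(m,[.46,-.185,.014],True);print(near)
M,c,a=comp(blue,near);ys,xs=np.nonzero(M);print(c,a,xs.min(),xs.max(),ys.min(),ys.max())
p,f=fithull(m,np.stack([xs,ys],1).astype(float),DOCK,p0);print(p,np.degrees(p[2]),f)
for Z,col in[(DOCK,(0,0,255)),([(x,y,.036) for x in(.062,.092) for y in (-.016,.016)],(255,0,0)),([(x,y,.026) for x in(-.016,.042) for y in (-.0165,.0165)],(0,255,0))]:
    q=hullpix(m,p,Z)/S;cv2.polylines(im,[np.round(q*16).astype(np.int32)],True,col,1,cv2.LINE_AA,4)
cv2.imwrite('pics/f3.png',cv2.resize(im[80:400,200:450],(468,600),interpolation=cv2.INTER_CUBIC))
E
```

```text
11.05 [ 0.50005945 -0.20058757  0.25004026] [ 1.79979894e+02 -1.27028378e-01  1.61092827e+02] 0.31572329622819123 [ 0.19626714 -0.32927568 -1.8571042 ]
[325.61797005 132.61144807]
[318.4666158 137.0869897] 2621 293 345 109 192
[ 0.49744153 -0.2076867  -0.33275469] -19.065439146380218 0.5649692521202193
```

View pics/f3.png

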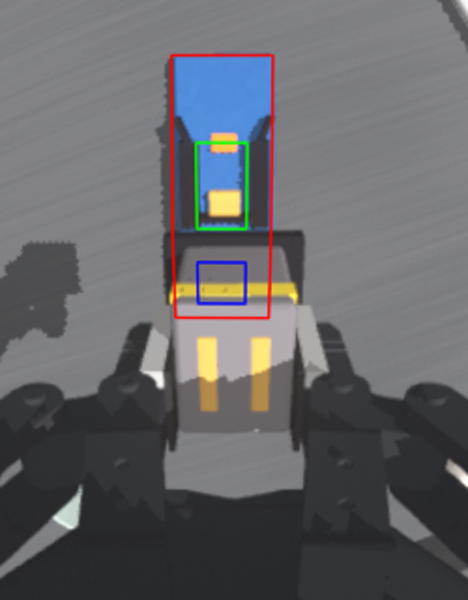

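The battery is held upright. It hides the clipper's button, but the run-in, tooth (crop 224,142) and plate (225,203) are visible. I refit using only the visible section.

```bash
cat > clipfit.py <<'E'
from fit import *
def clipfit(m,im,p0,xmax=.033,bx=None,X=DOCK,mask=None):
    h,sa,v=cv2.split(cv2.cvtColor(im,cv2.COLOR_BGR2HSV))
    blue=(h>100)&(h<120)&(sa>140)&(v>60) if mask is None else mask
    C=hullpix(m,p0,[(x,y,.014) for x in(-.1,xmax) for y in(-.06,.06)])
    inC=np.zeros(blue.shape,np.uint8);cv2.fillConvexPoly(inC,np.round(C/S).astype(np.int32),1)
    n,l,st,_=cv2.connectedComponentsWithStats(blue.astype(np.uint8)&inC)
    M=np.isin(l,[k for k in range(1,n) if st[k,4]>40])
    ys,xs=np.nonzero(M);px=np.stack([xs,ys],1).astype(float)
    pts=np.concatenate([px+d for d in([.5,.5],[-.5,.5],[.5,-.5],[-.5,-.5])])
    H=cv2.convexHull((pts*S).astype(np.float32));H=cv2.intersectConvexConvex(H,C)[1]
    A=cv2.contourArea(H)
    def f(p):
        q=cv2.intersectConvexConvex(hullpix(m,p,X),C)[1];i=cv2.intersectConvexConvex(H,q)[0]
        return 1-i/(A+cv2.contourArea(q)-i)
    best=None
    for k in range(3):
        sim=np.array([p0]+[np.array(p0)+d for d in np.diag([.006,.006,.05])])
        r=minimize(f,p0,method='Nelder-Mead',options=dict(initial_simplex=sim,xatol=1e-6,fatol=1e-7,maxiter=600));p0=r.x
    org=(sa>110)&(h>8)&(h<26)&(v>150)
    o=[]
    n,l,st,c=cv2.connectedComponentsWithStats(org.astype(np.uint8)&inC)
    for k in range(1,n):
        if st[k,4]>15:
            w=onz(m,*c[k],.016,True)[:2]-r.x[:2];cs,sn=np.cos(r.x[2]),np.sin(r.x[2])
            o.append((st[k,4],np.round(np.array([cs*w[0]+sn*w[1],-sn*w[0]+cs*w[1]])*1e3,1).tolist()))
    return r.x,r.fun,o
E
python3 - <<'E'
from clipfit import *
import pickle
m,s=pickle.load(open('w3.pkl','rb'));im=cv2.imread('pics/w3.png')
for xm in(.025,.033):
    p,f,o=clipfit(m,im,[.49,-.1945,np.radians(-19)],xm);print(np.round(p[:2],4),np.degrees(p[2]),f,o)
for n in('w1','w2'):
    m,s=pickle.load(open(n+'.pkl','rb'));im=cv2.imread(f'pics/{n}.png')
    h,sa,v=cv2.split(cv2.cvtColor(im,cv2.COLOR_BGR2HSV));w=(sa<45)&(v>170)
    p,f,o=clipfit(m,im,[.5145,.139,np.radians(-8.45)],.033,mask=w);print('dock',np.round(p[:2],4),np.degrees(p[2]),f,o)
E
```

```text
[ 0.4974 -0.2065] -18.320343034866834 0.0897493990449788 [(np.int32(117), [-13.5, 0.2])]
[ 0.4974 -0.2065] -18.34521139710052 0.0924806609667983 [(np.int32(117), [-13.5, 0.2]), (np.int32(36), [20.6, 0.7])]
dock [0.5145 0.1398] -8.113931408050783 -0.01246507793399565 [(np.int32(129), [-3.1, -1.0]), (np.int32(26), [13.0, -0.8]), (np.int32(18), [29.7, -8.0])]
dock [0.5144 0.1395] -8.4211334854584 0.027717869309343612 [(np.int32(57), [-1.3, 1.7]), (np.int32(88), [21.6, -8.0]), (np.int32(94), [22.1, 6.7])]
```

```bash
python3 - <<'E'
from clipfit import *
import pickle
m,s=pickle.load(open('w3.pkl','rb'));im=cv2.imread('pics/w3.png')
h,sa,v=cv2.split(cv2.cvtColor(im,cv2.COLOR_BGR2HSV));b=(h>100)&(h<120)&(sa>140)&(v>60)
for r in(105,108,109,110,111,115,125,135,150,170,190,195,200,205):
    x=np.nonzero(b[r,270:370])[0]+270
    print(r,(x.min(),x.max(),len(x)) if len(x) else None)
print(im[120,286:296].tolist(),im[120,342:350].tolist())
p=[.4974,-.2065,np.radians(-18.33)]
for X in[(-.072,-.033,0),(-.072,.033,0),(-.072,-.033,.014),(-.072,.033,.014),(.03,.033,.014),(.03,-.033,.014),(.03,.033,0),(.03,-.033,0)]:print(X,proj(m,W(p,[X])[0],True))
E
```

```text
105 None
108 None
109 (np.int64(313), np.int64(343), 31)
110 (np.int64(294), np.int64(344), 51)
111 (np.int64(293), np.int64(344), 52)
115 (np.int64(293), np.int64(345), 53)
125 (np.int64(293), np.int64(344), 52)
135 (np.int64(293), np.int64(345), 53)
150 (np.int64(300), np.int64(345), 27)
170 (np.int64(307), np.int64(345), 24)
190 (np.int64(307), np.int64(345), 5)
195 (np.int64(344), np.int64(345), 2)
200 (np.int64(308), np.int64(345), 22)
205 None
[[128, 124, 123], [120, 115, 115], [86, 83, 82], [81, 77, 77], [82, 78, 77], [87, 77, 73], [115, 85, 66], [163, 107, 66], [210, 135, 77], [218, 139, 80]] [[219, 142, 83], [218, 141, 82], [216, 140, 83], [195, 133, 88], [153, 124, 105], [133, 126, 123], [130, 126, 125], [130, 126, 125]]
(-0.072, -0.033, 0) [292.30440241 109.00142752]
(-0.072, 0.033, 0) [344.74863747 108.33829214]
(-0.072, -0.033, 0.014) [291.1331108  109.11519462]
(-0.072, 0.033, 0.014) [345.49521653 108.42074519]
(0.03, 0.033, 0.014) [345.18009456 189.29890525]
(0.03, -0.033, 0.014) [293.49829248 189.77531606]
(0.03, 0.033, 0) [344.49538242 186.48570207]
(0.03, -0.033, 0) [294.51108034 186.95158292]
```

Request:
step_arm(
  increments=[-15,40,20,0,-15,40,20,0,0,0,0,0,0,0,0,0,0,0,0,0],
)

```text
time_s: 11.6
eef_pos: [0.5547, -0.135, 0.2118]
orientation: [-180.0, 0.0, 161.0]
contact_force: [-0.4, -0.8, -1.0]
width: 0.316
grasp_force: 59.9
```

```bash
python3 w2.py w4; python3 - <<'E'
from clipfit import *
import pickle
m,s=pickle.load(open('w4.pkl','rb'));im=cv2.imread('pics/w4.png')
p=[.4974,-.2065,np.radians(-17.8)]
for Z,col in[(DOCK,(0,0,255)),([(x,y,.036) for x in(.062,.092) for y in (-.016,.016)],(255,0,0)),([(x,y,.026) for x in(-.016,.042) for y in (-.0165,.0165)],(0,255,0))]:
    q=hullpix(m,p,Z)/S;cv2.polylines(im,[np.round(q*16).astype(np.int32)],True,col,1,cv2.LINE_AA,4)
print(proj(m,[.5,-.2,.014],True))
cv2.imwrite('pics/f4.png',cv2.resize(im[60:310,120:370],(600,600),interpolation=cv2.INTER_CUBIC))
E
```

```text
11.6 [ 0.55469801 -0.13499045  0.21176569] [-1.79965667e+02  2.33888046e-02  1.61037011e+02] 0.31631883194689453 [-0.41168377 -0.7860673  -0.97784178]
[254.03418747 146.96716687]
```

View pics/f4.png

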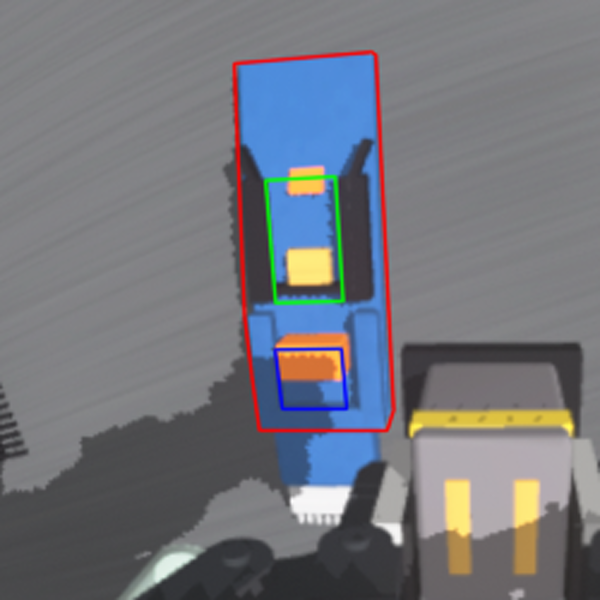

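The whole clipper is visible here: run-in at the top (crop 305,100), tooth (307,180), plate (309,267), button (312,357). The model's yaw is slightly off, so I measure the edges in rectified coordinates.

```bash
cat > rect.py <<'E'
from fit import *
import pickle
def line(m,im,p,x,z,ys):
    P=W(p,[(x,y,z) for y in ys]);q=np.array([proj(m,X,True) for X in P]).astype(np.float32)
    return cv2.remap(im,q[:,0].reshape(1,-1),q[:,1].reshape(1,-1),cv2.INTER_LINEAR)[0].astype(float)
def sub(v,i,t):  # crossing
    return
ys=np.arange(-.045,.0451,.00025)
def sat(c): return c.max(1)-c.min(1)
def edges(v,thr):
    b=v>thr;i=np.nonzero(b[1:]!=b[:-1])[0]
    return np.round([(ys[k]+(thr-v[k])/(v[k+1]-v[k])*.00025)*1e3 for k in i],1).tolist()
E
python3 - <<'E'
from rect import *
p=[.4974,-.2065,np.radians(-18.5)]
for n in('w3','w4'):
    m,s=pickle.load(open(n+'.pkl','rb'));im=cv2.imread(f'pics/{n}.png');print(n)
    for x in(-.068,-.06,-.05,-.04,-.034):print(' base',x,edges(sat(line(m,im,p,x,.014,ys)),75))
    for x in(-.012,0,.01,.02,.03):print(' lip z26',x,edges(line(m,im,p,x,.026,ys)[:,0],100))
    for x in(-.018,-.016,-.013,-.01):
        c=line(m,im,p,x,.015,ys);print(' tooth',x,edges(c[:,2]-c[:,0],0))
    for x in(.01,.014,.018,.022):
        c=line(m,im,p,x,.018,ys);print(' plate',x,edges(c[:,2]-c[:,0],0))
    if n=='w4':
      for x in(.055,.06,.065,.07):
        c=line(m,im,p,x,.036,ys);print(' btn',x,edges(c[:,2]-c[:,0],30))
    P=[(x,0,.014) for x in np.arange(-.085,-.06,.00025)];q=np.array([proj(m,X,True) for X in W(p,P)]).astype(np.float32)
    v=sat(cv2.remap(im,q[:,0].reshape(1,-1),q[:,1].reshape(1,-1),1)[0].astype(float));print(' end',P[np.nonzero(v>75)[0][0]][0])
# dock reference
p=[.5145,.1395,np.radians(-8.45)]
for n in('w1','w2'):
    m,s=pickle.load(open(n+'.pkl','rb'));im=cv2.imread(f'pics/{n}.png');print(n)
    for x in(-.068,-.06,-.05,-.04,-.034):print(' base',x,edges(line(m,im,p,x,.014,ys).min(1),190))
    for x in(-.012,0,.01,.02,.03):print(' lip z26',x,edges(line(m,im,p,x,.026,ys).min(1),200))
    P=[(x,0,.014) for x in np.arange(-.085,-.06,.00025)];q=np.array([proj(m,X,True) for X in W(p,P)]).astype(np.float32)
    v=cv2.remap(im,q[:,0].reshape(1,-1),q[:,1].reshape(1,-1),1)[0].astype(float).min(1);print(' end',P[np.nonzero(v>190)[0][0]][0])
E
```

```text
w3
 base -0.068 [-31.7, 33.1]
 base -0.06 [-31.7, 32.9]
 base -0.05 [-31.8, 33.0]
 base -0.04 [-31.7, 33.0]
 base -0.034 [-31.6, 33.1]
 lip z26 -0.012 [-39.7, -30.5, -29.7, -16.9, -6.7, 7.6, 17.3, 28.8]
 lip z26 0 [-40.4, -16.7, 17.3, 29.0]
 lip z26 0.01 [-40.9, -30.9, -29.1, -16.9, 17.2, 29.1]
 lip z26 0.02 [-39.7, -31.0, -29.4, -16.9, 17.3, 29.3]
 lip z26 0.03 [-40.5, -16.4, 16.7, 29.0]
 tooth -0.018 [-8.3, 9.3]
 tooth -0.016 [-8.3, 9.4]
 tooth -0.013 [-8.8, 9.5]
 tooth -0.01 [-8.6, 9.4]
 plate 0.01 []
 plate 0.014 []
 plate 0.018 [-8.6, 10.6]
 plate 0.022 [-20.5, -19.7, -10.9, 11.8]
 end -0.072
w4
 base -0.068 [-31.8, 34.1]
 base -0.06 [-31.9, 34.2]
 base -0.05 [-31.9, 34.3]
 base -0.04 [-31.8, 34.1]
 base -0.034 [-31.7, 34.2]
 lip z26 -0.012 [-32.8, -16.5, -4.9, 9.8, 16.7, 30.8]
 lip z26 0 [-34.7, -16.4, 16.7, 31.1]
 lip z26 0.01 [-35.9, -16.2, 16.6, 31.0]
 lip z26 0.02 [-34.6, -16.4, 16.9, 31.3]
 lip z26 0.03 [-34.2, -16.3, 16.6, 31.2]
 tooth -0.018 [-8.6, 8.7]
 tooth -0.016 [-8.8, 8.7]
 tooth -0.013 [-9.3, 8.7]
 tooth -0.01 [-9.7, 8.8]
 plate 0.01 []
 plate 0.014 []
 plate 0.018 [-9.7, 9.9, 19.3, 20.0, 22.8, 23.3]
 plate 0.022 [-11.6, 11.4, 18.0, 20.3, 25.8, 26.8, 26.8, 27.3]
 btn 0.055 [-9.0, 20.3]
 btn 0.06 [-14.9, 20.9]
 btn 0.065 [-15.5, 20.8]
 btn 0.07 [-15.4, 20.6]
 end -0.07175
w1
 base -0.068 [-32.6, 33.1]
 base -0.06 [-32.8, 33.0]
 base -0.05 [-32.8, 32.8]
 base -0.04 [-32.9, 32.7]
 base -0.034 [-32.8, 32.6]
 lip z26 -0.012 [-18.4, -6.7, 27.7, 31.6]
 lip z26 0 [27.8, 31.8]
 lip z26 0.01 [27.9, 31.4]
 lip z26 0.02 [27.9, 31.2]
 lip z26 0.03 [27.8, 31.4]
 end -0.0715
w2
 base -0.068 [-32.7, 32.8]
 base -0.06 [-32.7, 32.9]
 base -0.05 [-32.8, 32.7]
 base -0.04 [-32.8, 32.6]
 base -0.034 [-32.9, 32.6]
 lip z26 -0.012 [28.0, 30.9]
 lip z26 0 [28.2, 30.9]
 lip z26 0.01 [28.1, 30.7]
 lip z26 0.02 [28.1, 30.9]
 lip z26 0.03 [28.2, 30.8]
 end -0.071
```

Request:
step_arm(
  increments=[0,0,0,-0.008,28,-28.6,0,0,28,-28.6,0,0,27.6,-28.5,30,0,0,0,45,0,0,0,40,0,0,0,20,0,0,0,0,0,0,0,0,0,0,0,0,0],
)

```text
time_s: 12.65
eef_pos: [0.4499, -0.1907, 0.0789]
orientation: [-179.9, 0.3, 161.4]
contact_force: [-0.8, -1.0, -1.2]
width: 0.315
grasp_force: 60.0
```

Request:
step_arm(
  increments=[1,0.3,20,0,0,0,15,0,0,0,7,0,0,0,0,0,0,0,0,0,0,0,0,0],
)

```text
time_s: 13.25
eef_pos: [0.4486, -0.1895, 0.0358]
orientation: [-180.0, 0.1, 161.5]
contact_force: [0.2, -0.6, -1.0]
width: 0.317
grasp_force: 60.0
```

Request:
step_arm(
  increments=[0,0,2,0,0,0,1,0,0,0,0.7,0,0,0,0,0,0,0,0,0],
)

```text
time_s: 13.75
eef_pos: [0.4478, -0.1891, 0.0312]
orientation: [-180.0, 0.1, 161.5]
contact_force: [-0.5, 0.4, 3.6]
width: 0.319
grasp_force: 60.5
```

Request:
step_arm(
  increments=[-4,-0.3,-0.3,0,-5,0,0,0,-5,0,0,0,-4,0,0,0,-2,0,0,0,0,0,0,0],
)

```text
time_s: 14.35
eef_pos: [0.4666, -0.1957, 0.0312]
orientation: [-180.0, -0.0, 161.5]
contact_force: [-1.6, 0.7, 4.1]
width: 0.314
grasp_force: 60.8
```

Request:
step_arm(
  increments=[-3,0,0,0,-3,0,0,0,-3,0,0,0,-2,0,0,0,0,0,0,0],
)

```text
time_s: 14.85
eef_pos: [0.4776, -0.1994, 0.0312]
orientation: [-180.0, 0.1, 161.4]
contact_force: [0.5, -0.2, 3.6]
width: 0.32
grasp_force: 60.8
```

Request:
step_arm(
  increments=[-3,0,0,0,-3,0,0,0,-3,0,0,0,-2,0,0,0,0,0,0,0],
)

```text
time_s: 15.35
eef_pos: [0.4878, -0.2028, 0.0312]
orientation: [-180.0, 0.1, 161.4]
contact_force: [0.8, -0.2, 5.0]
width: 0.316
grasp_force: 60.9
```

Request:
step_arm(
  increments=[-3,0,0,0,-3,0,0,0,-3,0,0,0,-1,0,0,0,0,0,0,0],
)

```text
time_s: 15.85
eef_pos: [0.497, -0.2059, 0.0312]
orientation: [-180.0, 0.0, 161.4]
contact_force: [-1.1, -0.2, 4.7]
width: 0.32
grasp_force: 60.9
```

Request:
step_arm(
  increments=[-2,0,0,0,-2,0,0,0,-1.5,0,0,0,-1.5,0,0,0,0,0,0,0],
)

```text
time_s: 16.35
eef_pos: [0.5017, -0.2074, 0.0313]
orientation: [-180.0, -0.2, 161.4]
contact_force: [-4.8, 1.4, 9.7]
width: 0.318
grasp_force: 61.3
```

Request:
step_arm(
  increments=[-1.5,0,0,0,-1.5,0,0,0,-1,0,0,0,0,0,0,0],
)

```text
time_s: 16.75
eef_pos: [0.5051, -0.2086, 0.0313]
orientation: [-180.0, -0.2, 161.4]
contact_force: [-5.9, 1.7, 9.9]
width: 0.312
grasp_force: 61.5
```

Request:
step_arm(
  increments=[-1.5,0,0,0,-1,0,0,0,-1,0,0,0,0,0,0,0],
)

```text
time_s: 17.15
eef_pos: [0.5081, -0.2095, 0.0313]
orientation: [-180.0, -0.3, 161.4]
contact_force: [-7.0, 2.2, 10.1]
width: 0.319
grasp_force: 61.6
```

Request:
step_arm(
  increments=[-1.5,0,0,0,-1,0,0,0,-1,0,0,0,0,0,0,0],
)

```text
time_s: 17.55
eef_pos: [0.5111, -0.2105, 0.0313]
orientation: [-180.0, -0.3, 161.4]
contact_force: [-8.2, 2.2, 10.6]
width: 0.318
grasp_force: 61.6
```

Request:
step_arm(
  increments=[-1,0,0,0,-1,0,0,0,0,0,0,0],
)

```text
time_s: 17.85
eef_pos: [0.5129, -0.2111, 0.0313]
orientation: [-180.0, -0.3, 161.4]
contact_force: [-8.4, 2.8, 11.5]
width: 0.313
grasp_force: 61.6
```

Request:
step_arm(
  increments=[-1,0,0,0,-1,0,0,0,0,0,0,0],
)

```text
time_s: 18.15
eef_pos: [0.5146, -0.2117, 0.0313]
orientation: [-180.0, -0.4, 161.4]
contact_force: [-7.7, 2.3, 10.9]
width: 0.318
grasp_force: 61.6
```

Request:
step_arm(
  increments=[-1,0,0,0,-1,0,0,0,0,0,0,0],
)

```text
time_s: 18.45
eef_pos: [0.5153, -0.2119, 0.0313]
orientation: [-180.0, -0.5, 161.4]
contact_force: [-10.2, 2.9, 15.3]
width: 0.318
grasp_force: 62.1
```

```bash
python3 w2.py w5; python3 - <<'E'
import cv2,numpy as np
im=cv2.imread('pics/w5.png');snapim=im[60:360,200:450]
from h import *
snap('side','s5.png');b=cv2.imread('pics/s5.png')[135:205,330:410]
a=cv2.resize(snapim,(440,528),interpolation=cv2.INTER_CUBIC);b=cv2.resize(b,(360,315),interpolation=cv2.INTER_CUBIC)
o=np.zeros((528,800,3),np.uint8);o[:,:440]=a;o[:315,440:]=b;cv2.imwrite('pics/f5.png',o)
E
```

```text
18.45 [ 0.5152565  -0.21189546  0.03131119] [-179.9772018    -0.52031702  161.42826295] 0.3176685481411005 [-10.16064817   2.91700587  15.30743682]
```

View pics/f5.png

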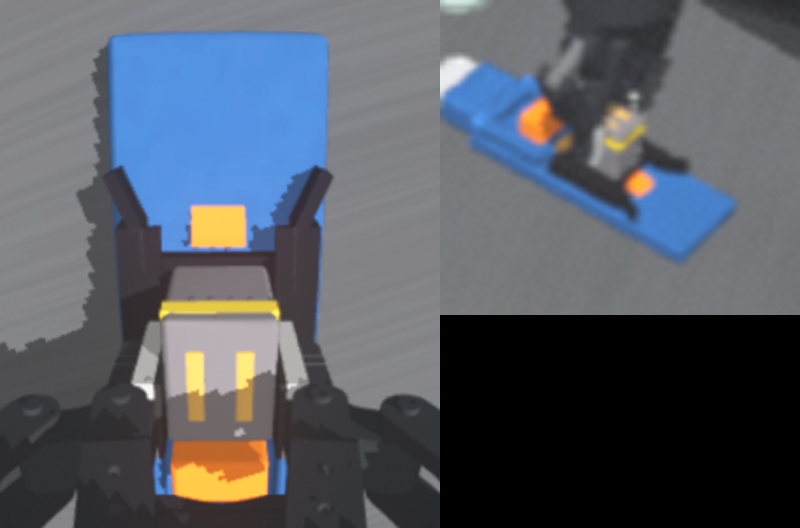

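The tooth shows clear behind the foot with a gap (left, 218,228), so the battery has passed it and is at the stop. I ease off and let go.

Request:
step_arm(
  increments=[1,0,-0.5,0,1,0,-0.5,0,1,0,-0.5,0,0,0,0,0,0,0,0,0],
)

```text
time_s: 19.05
eef_pos: [0.5143, -0.2116, 0.0313]
orientation: [180.0, -0.3, 161.4]
contact_force: [-6.1, 1.2, 4.0]
width: 0.316
grasp_force: 60.7
```

Request:
step_arm(
  increments=[1,0,0,0,1,0,0,0,1,0,0,0,0,0,0,0,0,0,0,0],
)

```text
time_s: 19.55
eef_pos: [0.5128, -0.211, 0.0313]
orientation: [180.0, -0.1, 161.4]
contact_force: [-4.3, 0.4, -2.3]
width: 0.319
grasp_force: 60.2
```

Request:
step_arm(
  increments=[1,0,0,0,0.5,0,0,0,0,0,0,0,0,0,0,0],
)

```text
time_s: 19.95
eef_pos: [0.5127, -0.2109, 0.0324]
orientation: [180.0, 0.0, 161.5]
contact_force: [-1.7, 0.5, -3.6]
width: 0.317
grasp_force: 59.9
```

It stays put when pulled 1.5 mm, so the tooth holds. Lowering slightly and releasing.

Request:
step_arm(
  increments=[-0.5,0,1,0,0,0,0,0,0,0,0,0],
)

```text
time_s: 20.25
eef_pos: [0.5127, -0.211, 0.0317]
orientation: [180.0, -0.0, 161.5]
contact_force: [-3.3, 1.7, -0.5]
width: 0.317
grasp_force: 60.0
```

Request:
step_arm(
  increments=[0,0,0,0,0,0,0,0,0,0,0,0,0,0,0,0,0,0,0,0],
  hand=0.2,
)

```text
time_s: 20.75
eef_pos: [0.5132, -0.2113, 0.0317]
orientation: [-180.0, 0.1, 161.5]
contact_force: [-0.0, 0.3, -0.3]
width: 0.599
grasp_force: 0.0
```

Request:
step_arm(
  increments=[0,0,-10,0,0,0,-25,0,0,0,-40,0,0,0,-45,0,0,0,-45,0,0,0,-40,0,0,0,0,0,0,0,0,0,0,0,0,0],
)

```text
time_s: 21.65
eef_pos: [0.5123, -0.2109, 0.2354]
orientation: [180.0, -0.1, 161.4]
contact_force: [0.3, -0.2, -0.6]
width: 0.603
grasp_force: 0.0
```

```bash
python3 w2.py w6; python3 - <<'E'
from rect import *
m,s=pickle.load(open('w6.pkl','rb'));im=cv2.imread('pics/w6.png')
p=[.4975,-.2063,np.radians(-18.5)]
for bx in(.015,):
  for Z,col in[([(x,y,.060) for x in(bx-.018,bx+.018) for y in (-.014,.014)],(255,0,255)),([(x,y,.026) for x in(-.016,.042) for y in (-.0165,.0165)],(0,255,0))]:
    q=hullpix(m,p,Z)/S;cv2.polylines(im,[np.round(q*16).astype(np.int32)],True,col,1,cv2.LINE_AA,4)
c=proj(m,W(p,[(.015,0,.03)])[0],True).astype(int);print(c)
y0=max(0,c[1]-75);x0=c[0]-60;cv2.imwrite('pics/f6.png',cv2.resize(im[y0:y0+150,x0:x0+120],(480,600),interpolation=cv2.INTER_CUBIC))
E
```

```text
21.65 [ 0.51234449 -0.21086708  0.23544665] [ 1.79981404e+02 -9.22775305e-02  1.61446952e+02] 0.6031119946042675 [ 0.32767845 -0.16300875 -0.61370781]
[323 171]
```

View pics/f6.png

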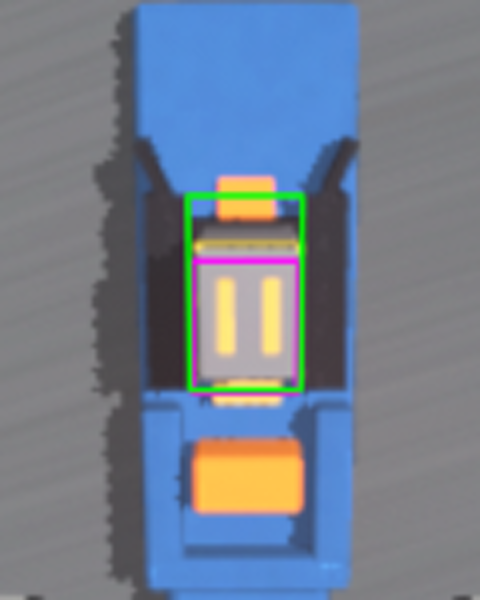

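The battery sits at about x = +14 mm, with the whole tooth visible behind it (crop 246,197). It did not spring back after release. The button is up and the gripper is clear.

```bash
python3 -c "
from rig import finish_job
print(finish_job())"
```

```text
the job is handed in; nothing more can be done
None
```

The battery is off the dock and in the clipper at about x = +14 mm. The catch tooth is up behind it, it has been let go, and the job is handed in; no verdict came back.

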